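# Lay the riser block down on its pad and set the level on it

### The arm

A 6-joint arm with a two-finger parallel gripper is mounted at the origin on a cart in front of the work surface, level with it; the furniture and walls round the work are solid. World frame = base frame: x ahead of the robot, y to its left, z up, the work surface at z = 0. Lengths are in m, angles in degrees, forces in N, time in s.
With the tool pointing down it reaches from about 0.275 to 0.85 m from the base axis. Payload 19 kg.
Tool frame: the origin (TCP) lies between the finger pads; the fingertips stand 25 mm ahead of it and the grasp point (between the pads) lies 6 mm ahead of it (arm.tips_ahead is the distance from the TCP to the fingertips, in m); x points along the fingers, y is the direction in which the jaws open and shut, and the axes are right-handed (so a half turn about x gives the same grasp; the last joint's range is limited). The gripper opens to 85 mm and grips with 20 to 120 N. Pads are 22 mm wide; open, the fingers measure 114 mm over their backs; the gripper's body (76 mm by 85 mm) begins 54 mm behind the grasp point. The pads swing forward as they close: fully open they stand 13 mm farther back than shut.
Start: joints at [-81.818, 8.623, 82.357, -0, 89.026, -7.678], TCP at [0.157, -0.553, 0.256] pointing down, gripper open.
Joint ranges: [-160.23, 160.23], [-39.13, 120.54], [6.94, 153.29], [-79.49, 259.48], [9.18, 160.14], [-161.06, 161.06]. Speed limits (degrees/s): [108.29, 108.29, 127.2, 172.46, 172.46, 172.46].

### API

Orientations are given as a 3x3 rotation matrix whose columns are the frame's x, y, z axes.
In Python, from workcell import arm gives the robot as it stands.
- The arm moves only by the tool send_rows, never from a script. Its arguments are lists of equal length, an entry for each row: "hand": the finger opening in mm, from 0 to 85.4; "delta_pos": the shift along the tool's x, y, z in mm, a list of three; "turn": the turn about the tool's x in degrees. A call has 1 to 5 rows; each row is the pose to reach, as a shift and turn from the pose commanded when the call began, along the tool's axes at that moment; what a row does not reach only later rows make up. A row lasts 1/12 s, in which the tool goes at most 41.7 mm and 7.16 degrees, less where a joint would pass 70% of its speed; a pose out of reach is approached as far as the arm can. A call with a gripper value outside its range is refused whole. The fingers move at their own pace and stop on an object; the grip force is fixed at half the most. Time passes only in rows, so rows that repeat a pose let the fingers close. It gives the time, the measured TCP pose, the force and the opening at its end, in the units of the state.
- arm.sense(): the state, without advancing time (a new reading comes with each control period).
- arm.read_camera(name): name is "scene" or "top" or "wrist"; returns a dict with "image" (384x512x3 uint8, blue, green, red), "range_z" (384x512 float32, m along the optical axis (not along the pixel's ray), 0 where there is no reading), "intrinsics" (3x3 intrinsics, pixels), "R" (3x3) and "t" (3): a world point X has camera coordinates R X + t. Camera axes: x right, y down, z forward; pixel columns grow to the right and rows downward; lengths in m; the calibration is good to about 2 mm. A picture is of the moment at which its call begins.
- arm.job_done(): hands the job in, once; it reports no verdict.
Trained networks look in a picture, given as the dict that the camera call returned (one of the last four; its "shot" number tells which), for a name from the list of things; names that differ only in an ending like _2 or _b are one class to them, and where a whole thing is asked for, a point or a joint stands for the part that bears it (a point fixed in the world has none). Each returns a list of dicts, best first, with "confidence" (0 to 1); they miss things now and then, are a little off and sometimes report something else, mostly with a low value. They report only what shows in the picture. A call takes as long as a camera call.
- arm.recognise(picture, target): "at" ([column, row] as shares, 0 to 1, of the picture: columns of its width, rows of its height, amid what is visible of it).
- arm.spot_point(picture, target): "at" ([column, row] as shares, 0 to 1, of the picture: columns of its width, rows of its height: a listed point, or the origin of a listed thing).
The state is a dict: "t": time; "joint_pos": joint angles; "joint_vel": joint speeds; "joint_torque": joint torques, N m; "ee_pos": TCP position; "orientation": TCP orientation; "ft_force": force on the tool from outside, world axes, zero at the start; "wrist_torque": the same for the moment, N m; "finger_gap": finger opening in m.
Only numpy, scipy, OpenCV 4.12 (cv2) and the standard library are available. Lean on these libraries where they do the work, as an engineer would, in place of code of your own. Each camera call takes 0.05 s, during which the arm holds its last target. There are 200 camera calls.

### The job

The hollow riser block stands on end in front of the rubber-topped pad. Slide it along the bench, still upright, until its foot is flush against the pad's front edge, then push it high up so that it tips over that edge and lies flat and squarely along the pad. Then set the precision level down, without dropping it, on the middle of the block, right way up and lengthwise along it; do not disturb the jar and the hygrometer, nor the level before the block lies down.

Things in the scene. Friction and masses are not known exactly. Their poses are not given: they have to be found in the camera images.
- bed: The pad: steel plate with black rubber top, fixed to the bench, 170 mm long (its x), 150 wide (y), 16 high; four 6 mm thick ears stick out 20 mm from its long sides. Origin on the bench in the middle of its front edge (the low stop); x points from that edge along the pad, the way the block falls: to the robot's left, give or take 20 degrees. z up.
- riser: Hollow aluminium block, 88 mm thick (its x), 100 wide (y), 150 tall (z); 0.7 to 1.0 kg, even. Origin: middle of its foot. Stands 28 to 50 mm before the pad, up to 9 degrees askew, x roughly along the pad's x. Push its foot with the tool leant 25 to 45 degrees back, or the gripper hits it high up. It balances at about 33 degrees, then falls by itself; its foot may swing back 40 mm.
- riser_back (a point): Middle of the riser's broad 100 x 150 mm face that looks away from the pad (75 mm above its foot while it stands); axes as the riser's. When the riser lies on the pad this face is on top, level, 104 mm above the bench.
- level: Precision level, loose on the bench left of the pad: dark bar 36 mm wide (its x), 150 long (y); base 22 mm high, on it a 24 mm wide body up to 34 mm and two small white blocks up to 44 mm high, 41 mm either side of the middle. Origin: middle of its underside, z up. 0.62 kg. Grasp across the base at the middle.
- cot_jar: Bystander: round white jar with a wide lid, 60 mm across, 70 mm tall, behind the pad. Origin at the middle of its underside.
- hygrometer: Bystander: small upright white box with a display, 19 x 70 x 56 mm, behind the riser. Origin at the middle of its underside.

How it is judged (in metres and radians):
On the way, in this order (a step that is already met when the one before it is completed fails the run):
1. the riser, still upright, stands with its foot against the pad's front edge (within 6 mm) and square to it (within 5 degrees) (x of riser in the frame of bed between -0.05 and -0.038 m and angle between riser's own z axis and vertical below 0.06 rad and angle between the x axis of riser and the x axis of bed, either way round below 0.087 rad), for 0.2 s.
2. the riser lies flat along the pad, the level still where it was (within 20 mm) (height (world z) of riser_back between 0.099 and 0.109 m and angle between riser's own z axis and vertical between 1.5 and 1.64 rad and x of riser in the frame of bed between -0.055 and 0.025 m and y of riser in the frame of bed between -0.03 and 0.03 m and angle between the z axis of riser and the x axis of bed, either way round below 0.17 rad and distance of level from where it was at the start of the episode below 0.02 m), for 0.3 s.
At the end, for the whole second after the job is handed in: Riser at rest flat on the pad on its broad side, along it within 10 deg, within 30 mm of its midline, foot 55 mm before to 25 mm past its front edge; level resting on the riser's upper face, upright, lengthwise within 8 deg, middle within 20 mm of the face's middle (height (world z) of riser_back between 0.099 and 0.109 m and angle between riser's own z axis and vertical between 1.5 and 1.64 rad and x of riser in the frame of bed between -0.055 and 0.025 m and y of riser in the frame of bed between -0.03 and 0.03 m and angle between the z axis of riser and the x axis of bed, either way round below 0.17 rad and horizontal distance between level and riser_back below 0.02 m and x of level in the frame of riser_back between -0.005 and 0.005 m and angle between level's own z axis and vertical below 0.06 rad and angle between the y axis of level and the z axis of riser, either way round below 0.15 rad and linear speed of each of riser, level below 0.01 m/s); the robot touches nothing.
It fails at once if the jar or the hygrometer is moved more than 30 mm (distance of any of cot_jar, hygrometer from where it was at the start of the episode above 0.03 m).
It fails at once if the level is dropped or thrown (faster than 0.5 m/s while no finger touches it) (linear speed of level above 0.5 m/s and contact force between the fingers and level below 0.3 N).
It also fails if it takes over 62 s, if anything falls off the work surface, if the arm or the gripper's body presses on something with over 40 N, if the wrist force passes 120 N, or if a joint passes its speed limit or range.

## Working session

There is one attempt and no reset: what is moved stays moved. The work goes in short steps, Python scripts to look and compute and a tool call to move; the robot and the scene stay as the last step left them, time stands still between calls to the robot, and variables do not carry over. Pictures are saved under pics/ and viewed, about 8 in all and at most 12, crops included, and the job is handed in when it is done.

Besides the shell and the picture viewer there is one more tool, called after ">>>" as name(argument=value, ...), one argument or row to a line, values as JSON. send_rows: Moves the arm, as the interface text tells. Its arguments: {"type":"object","properties":{"hand":{"type":"array"},"delta_pos":{"type":"array"},"turn":{"type":"array"}},"required":["hand","delta_pos","turn"]}

```bash
ls; mkdir -p pics; cat > h.py <<'E'
import numpy as np, cv2
from workcell import arm
np.set_printoptions(precision=4,suppress=True)
def cloud(p):
    K,R,t=[np.array(p[k]) for k in("intrinsics","R","t")]
    z=p["range_z"]; v,u=np.mgrid[:z.shape[0],:z.shape[1]]
    c=np.stack([(u-K[0,2])/K[0,0]*z,(v-K[1,2])/K[1,1]*z,z],-1)
    X=(c-t)@R; X[z==0]=np.nan
    return X
def atz(p,at,h):
    K,R,t=[np.array(p[k]) for k in("intrinsics","R","t")]
    d=R.T@np.linalg.solve(K,[at[0]*512,at[1]*384,1]); o=-R.T@t
    return o+d*(h-o[2])/d[2]
E
cat > look.py <<'E'
from h import *
ims=[]
for n in("scene","top"):
    p=arm.read_camera(n); ims.append(p["image"]); X=cloud(p); np.save(n+".npy",X); cv2.imwrite(n+"_raw.png",p["image"])
    for o in("bed","riser","riser_back","level","cot_jar","hygrometer"):
        r=arm.spot_point(p,o)[:1]
        for q in r: print(n,o,round(q["confidence"],2),np.array(q["at"])*[512,384],atz(p,q["at"],.075 if o=="riser_back" else 0))
cv2.imwrite("pics/a.png",cv2.resize(np.hstack(ims),(800,300)))
s=arm.sense(); print(s["t"],s["ee_pos"],np.array(s["orientation"]),s["finger_gap"],s["ft_force"])
E
python3 look.py
```

```text
pics
scene bed 0.86 [336.6912 201.984 ] [ 0.4876 -0.0695 -0.    ]
scene riser 0.94 [349.3888 190.5024] [ 0.4904 -0.1288  0.    ]
scene riser_back 0.96 [371.4048 168.192 ] [ 0.4707 -0.1764  0.075 ]
scene level 0.59 [218.6752 288.384 ] [0.5053 0.3362 0.    ]
scene cot_jar 0.59 [226.7136 179.7888] [0.7548 0.1063 0.    ]
scene hygrometer 0.74 [264.192  168.1152] [ 0.7162 -0.0068  0.    ]
top bed 0.78 [328.0896 242.496 ] [ 0.4969 -0.0722  0.    ]
top riser 0.83 [353.6896 245.184 ] [ 0.4884 -0.1373  0.    ]
top level 0.67 [172.4928 238.8096] [0.516  0.3296 0.    ]
top cot_jar 0.79 [260.608  150.4128] [0.7435 0.0951 0.    ]
top hygrometer 0.56 [300.8    153.4848] [ 0.7321 -0.0111  0.    ]
0.7 [ 0.1571 -0.5531  0.2562] [[ 0.      0.2733 -0.9619]
 [ 0.0002 -0.9619 -0.2733]
 [-1.     -0.0002 -0.0001]] 0.08587640328246207 [ 0.0804 -0.4367 -0.2203]
```

View pics/a.png

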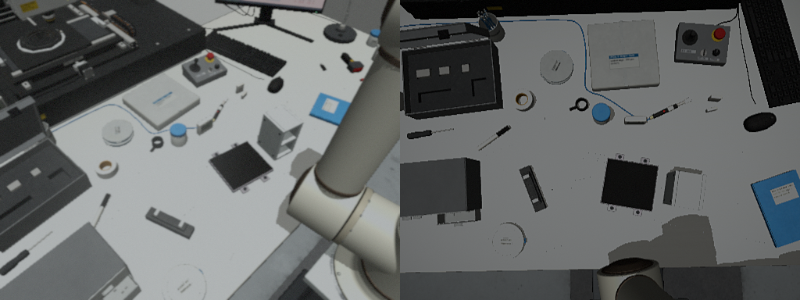

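```bash
cat > fit.py <<'E'
from h import *
# rectangles of top-view depth slices
import sys
def rect(X,zlo,zhi,xl,yl,tag):
    P=X.reshape(-1,3); m=(P[:,2]>zlo)&(P[:,2]<zhi)&(P[:,0]>xl[0])&(P[:,0]<xl[1])&(P[:,1]>yl[0])&(P[:,1]<yl[1])
    P=P[m]
    if len(P)<5: print(tag,len(P));return
    r=cv2.minAreaRect((P[:,:2]*1000).astype(np.float32)); print(tag,len(P),"c",np.array(r[0]),"size",np.array(r[1]),"ang",round(r[2],2),"zmed",np.median(P[:,2]),"mean",P.mean(0)*1000)
if __name__=="__main__":
    X=np.load("top.npy")
    rect(X,.14,.16,(.35,.65),(-.3,0),"risertop")
    rect(X,.011,.02,(.35,.65),(-.1,.2),"pad")
    rect(X,.012,.06,(.35,.65),(.22,.45),"level")
    rect(X,.018,.06,(.35,.65),(.22,.45),"level>18")
    rect(X,.06,.08,(.6,.9),(.0,.2),"jar")
    rect(X,.045,.065,(.6,.9),(-.1,.04),"hyg")
E
python3 fit.py
```

```text
risertop 1837 c [ 493.6688 -142.0573] size [89.8105 99.9603] ang 79.29 zmed 0.15086187751567579 mean [ 493.424  -140.6719  150.7934]
pad 3678 c [514.5126   1.6653] size [204.5818 178.1595] ang 77.58 zmed 0.016558870048747232 mean [516.1092  16.97    16.4326]
level 1473 c [451.8156 358.0963] size [125.2532 255.8767] ang 67.82 zmed 0.021043005115320677 mean [454.5138 363.6732  23.5844]
level>18 920 c [456.3254 355.4806] size [123.1572 246.8248] ang 68.81 zmed 0.025602431256954265 mean [497.9843 339.2549  28.4885]
jar 454 c [751.8796  69.3047] size [ 60.716  125.6787] ang 6.15 zmed 0.07049307103444402 mean [746.7336 102.4654  70.365 ]
hyg 387 c [807.4178 -25.003 ] size [129.6909 185.2713] ang 89.35 zmed 0.052633072046836794 mean [783.2402 -13.8887  51.4964]
```

The pictures show the pad (dark, ~(630,183) in the top half), with the riser to its right at ~(685,190) and the level to its left at ~(533,187). The jar (600,113) and hygrometer (635,120) are well behind them, and the networks agree. Next, a cleaner fit of the pad and level.

```bash
cat > fit2.py <<'E'
from h import *
X=np.load("top.npy"); im=cv2.imread("top_raw.png"); g=im.max(2)
def comp(m,seed):
    n,l,s,c=cv2.connectedComponentsWithStats(m.astype(np.uint8)); 
    d=[np.linalg.norm(np.array(seed)-X[l==i][:,:2].mean(0)) if s[i,4]>60 else 9 for i in range(1,n)]
    return l==1+int(np.argmin(d))
def rep(m,tag):
    P=X[m]; r=cv2.minAreaRect((P[:,:2]*1000).astype(np.float32)); print(tag,len(P),np.array(r[0]),np.array(r[1]),round(r[2],2),np.median(P[:,2]))
ok=np.isfinite(X[...,2])
box=lambda a,b,c,d:(X[...,0]>a)&(X[...,0]<b)&(X[...,1]>c)&(X[...,1]<d)
m=ok&(X[...,2]>.011)&(X[...,2]<.021)&box(.38,.63,-.09,.15)
m=cv2.morphologyEx(m.astype(np.uint8),cv2.MORPH_OPEN,np.ones((25,25)))>0
rep(m,"pad")
m=comp(ok&(X[...,2]>.011)&(X[...,2]<.021)&(g<70)&box(.38,.63,-.1,.15),(.515,.0)); rep(m,"paddark")
for z in(.012,.03):
    m=comp(ok&(X[...,2]>z)&(X[...,2]<.06)&box(.4,.62,.25,.42),(.51,.333)); rep(m,"level")
m=comp(ok&(X[...,2]>.13)&(X[...,2]<.17)&box(.3,.7,-.3,0),(.49,-.14)); rep(m,"riser")
E
python3 fit2.py
```

```text
pad 0 [0. 0.] [0. 0.] 0.0 nan
paddark 3685 [516.744   16.5368] [166.7349 148.9891] 79.3 0.01676932512268301
level 872 [511.5465 333.917 ] [150.315   37.3742] 21.62 0.028238476067735663
level 427 [511.5107 333.2508] [109.6008  25.5437] 21.69 0.0348359079771969
riser 1878 [ 493.6357 -142.0013] [ 89.7898 100.0888] 79.46 0.1508116480563053
  return _methods._mean(a, axis=axis, dtype=dtype,
  ret = ret.dtype.type(ret / rcount)
```

```bash
cat >> h.py <<'E'
PAD=79.3; ux=np.array([np.cos(np.radians(PAD)),np.sin(np.radians(PAD))]); uy=np.array([-ux[1],ux[0]]); BED=np.array([.5167,.0165])-.085*ux
def bed2w(x,y): return BED+x*ux+y*uy
def plan(xyz,yaw):
    """delta_pos mm and turn deg to bring TCP to xyz with tool-y at yaw"""
    s=arm.sense(); R=np.array(s["orientation"]); d=R.T@(np.array(xyz)-s["ee_pos"])*1000
    y=np.degrees(np.arctan2(R[1,1],R[0,1])); print("t",s["t"],"ee",s["ee_pos"],"yaw",round(y,2),"F",s["ft_force"],"gap",s["finger_gap"])
    print("tool delta",d.round(1),"turn",round(-((yaw-y+180)%360-180),2))
E
python3 - <<'E'
from h import *
print("tips",arm.tips_ahead)
p=arm.read_camera("wrist"); R=np.array(p["R"]);t=np.array(p["t"]); s=arm.sense()
print("cam in tool",np.array(s["orientation"]).T@(-R.T@t-s["ee_pos"]))
r=np.array([.4936,-.1420]); rel=r-BED; print("riser in bed",rel@ux,rel@uy)
a=r-.130*ux
plan([a[0],a[1],.256],PAD-180); plan([a[0],a[1],.045],PAD-180)
E
```

```text
tips 0.025
cam in tool [-0.1177  0.0003 -0.0726]
riser in bed -0.07503302706756983 -0.006729802938456458
t 0.75 ee [ 0.1571 -0.5531  0.2563] yaw -74.14 F [-0.5305  0.3626 -0.0471] gap 0.08517059334563895
tool delta [   0.3 -187.2 -377.9] turn 26.56
t 0.75 ee [ 0.1571 -0.5531  0.2563] yaw -74.14 F [-0.5305  0.3626 -0.0471] gap 0.08517059334563895
tool delta [ 211.3 -187.2 -377.9] turn 26.56
```

>>> send_rows(
  hand=[85,85,85,85,85],
  delta_pos=[
    [0,-18,-36],
    [0,-36,-72],
    [0,-54,-108],
    [0,-72,-144],
    [0,-90,-180],
  ],
  turn=[0,0,0,0,0],
)

```text
t: 1.17
ee_pos: [0.3066, -0.4159, 0.2564]
orientation: [[0.0, 0.273, -0.962], [-0.0, -0.962, -0.273], [-1.0, 0.0, -0.0]]
ft_force: [-0.1, -0.3, -0.3]
finger_gap: 0.0853
```

>>> send_rows(
  hand=[85,85,85,85,85],
  delta_pos=[
    [0,-18,-36],
    [0,-36,-72],
    [0,-54,-108],
    [0,-72,-144],
    [0,-97,-198],
  ],
  turn=[6,12,18,24,26.5],
)

```text
t: 1.58
ee_pos: [0.4506, -0.2859, 0.2566]
orientation: [[0.0, -0.191, -0.982], [-0.0, -0.982, 0.191], [-1.0, 0.0, -0.0]]
ft_force: [1.0, -0.6, 0.3]
finger_gap: 0.0844
```

```bash
python3 - <<'E'
from h import *
r=np.array([.4936,-.1420]); a=r-.130*ux
plan([a[0],a[1],.045],PAD-180)
E
```

```text
t 1.5833 ee [ 0.4506 -0.2859  0.2566] yaw -101.01 F [ 1.0143 -0.5936  0.2775] gap 0.08440908909053693
tool delta [211.5 -19.5 -15.4] turn -0.31
```

>>> send_rows(
  hand=[85,85,85,85,85],
  delta_pos=[
    [0,0,0],
    [40,0,0],
    [80,0,0],
    [120,0,0],
    [150,0,0],
  ],
  turn=[0,0,0,0,0],
)

```text
t: 2.0
ee_pos: [0.449, -0.2864, 0.1034]
orientation: [[-0.001, -0.184, -0.983], [0.001, -0.983, 0.184], [-1.0, -0.001, 0.002]]
ft_force: [0.2, -0.5, -0.8]
finger_gap: 0.085
```

>>> send_rows(
  hand=[85,85,85],
  delta_pos=[
    [30,0,0],
    [60,0,0],
    [60,0,0],
  ],
  turn=[0,0,0],
)

```text
t: 2.25
ee_pos: [0.4476, -0.2855, 0.0412]
orientation: [[-0.006, -0.185, -0.983], [0.005, -0.983, 0.185], [-1.0, -0.004, 0.007]]
ft_force: [-1.1, 0.3, -1.4]
finger_gap: 0.0853
```

```bash
cat > r.py <<'E'
from h import *
from scipy.optimize import minimize
# riser top from top camera
p=arm.read_camera("top"); X=cloud(p); cv2.imwrite("top_raw.png",p["image"]); np.save("top.npy",X)
m=(X[...,2]>.138)&(X[...,2]<.165)&(X[...,0]>.38)&(X[...,0]<.6)&(X[...,1]>-.22)&(X[...,1]<.0)
n,l,s,c=cv2.connectedComponentsWithStats(m.astype(np.uint8)); P=X[l==1+s[1:,4].argmax()]
r=cv2.minAreaRect((P[:,:2]*1000).astype(np.float32)); a=np.array(r[0])/1000-BED
print("riser",np.array(r[0]),np.array(r[1]),round(r[2],2),"z",np.median(P[:,2]),"bed xy",a@ux*1000,a@uy*1000)
s=arm.sense(); e=np.array(s["ee_pos"][:2])-BED; print("tcp bed",e@ux*1000,e@uy*1000,s["ee_pos"][2])
E
python3 r.py; python3 - <<'E'
from h import *
r=np.array([.4936,-.1420]); a=r-.130*ux
plan([a[0],a[1],.045],PAD-180)
p=arm.read_camera("scene"); cv2.imwrite("pics/b.png",cv2.resize(p["image"][110:260,250:450],None,fx=4,fy=4))
E
```

```text
riser [ 493.7818 -141.6044] [88.9515 99.9984] 79.25 z 0.15076921453847503 bed xy -74.61060265176907 -6.834970190148765
tcp bed -225.1901379996652 10.656410520655573 0.04435614449501221
t 2.3 ee [ 0.4486 -0.2863  0.0444] yaw -100.64 F [ 0.951  -1.0227  0.5888] gap 0.08519409697125407
tool delta [ -0.7 -20.1 -17.4] turn 0.06
```

View pics/b.png

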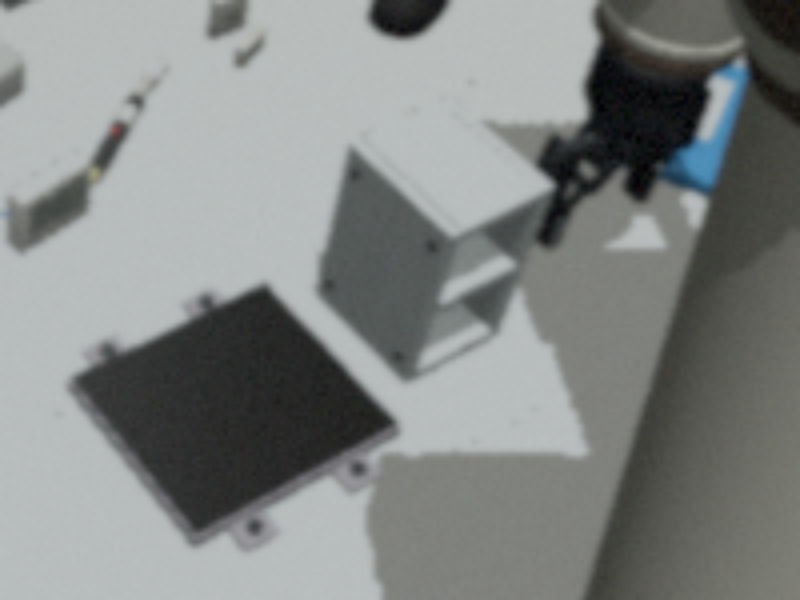

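The view shows the riser upright at (430,240), parallel to the pad's edge, with the open finger behind it at (550,225). I'll push with the back of the open finger, since that sits farther out than the gripper body. The tool can't be leant.

>>> send_rows(
  hand=[85,85,85,85],
  delta_pos=[
    [0,0,-17.5],
    [0,-20,-17.5],
    [0,-40,-17.5],
    [0,-40,-17.5],
  ],
  turn=[0,0,0,0],
)

```text
t: 2.68
ee_pos: [0.4757, -0.2497, 0.0489]
orientation: [[0.003, -0.183, -0.983], [-0.001, -0.983, 0.183], [-1.0, 0.001, -0.003]]
ft_force: [-0.4, 0.9, -0.2]
finger_gap: 0.0854
```

>>> send_rows(
  hand=[85,85,85,85,85],
  delta_pos=[
    [0,-5,0],
    [0,-10,0],
    [0,-15,0],
    [0,-20,0],
    [0,-25,0],
  ],
  turn=[0,0,0,0,0],
)

```text
t: 3.1
ee_pos: [0.4792, -0.2272, 0.0471]
orientation: [[0.001, -0.185, -0.983], [-0.001, -0.983, 0.185], [-1.0, 0.001, -0.001]]
ft_force: [-0.8, -5.5, 2.2]
finger_gap: 0.0851
```

```bash
python3 r.py
```

```text
riser [ 498.2747 -111.0101] [88.6924 99.9308] 79.8 z 0.15073041227916906 bed xy -43.714035589481696 -5.569393725476365
tcp bed -160.6085849199984 -8.284073736687898 0.046929729221077715
```

>>> send_rows(
  hand=[85,85,85],
  delta_pos=[
    [0,-1.5,0],
    [0,-3,0],
    [0,-3,0],
  ],
  turn=[0,0,0],
)

```text
t: 3.4
ee_pos: [0.4797, -0.2244, 0.0469]
orientation: [[0.001, -0.185, -0.983], [-0.001, -0.983, 0.185], [-1.0, 0.001, -0.001]]
ft_force: [0.1, -5.0, 0.3]
finger_gap: 0.0851
```

```bash
python3 r.py;python3 - <<'E'
from h import *
p=arm.read_camera("scene"); cv2.imwrite("pics/c.png",cv2.resize(p["image"][110:260,250:450],None,fx=4,fy=4))
E
```

```text
riser [ 499.0627 -106.0797] [ 88.3241 100.0313] 79.29 z 0.15201166702096164 bed xy -38.72304695893743 -5.428305532237939
tcp bed -158.55798335098123 -8.356236074931283 0.046809504236455496
```

View pics/c.png

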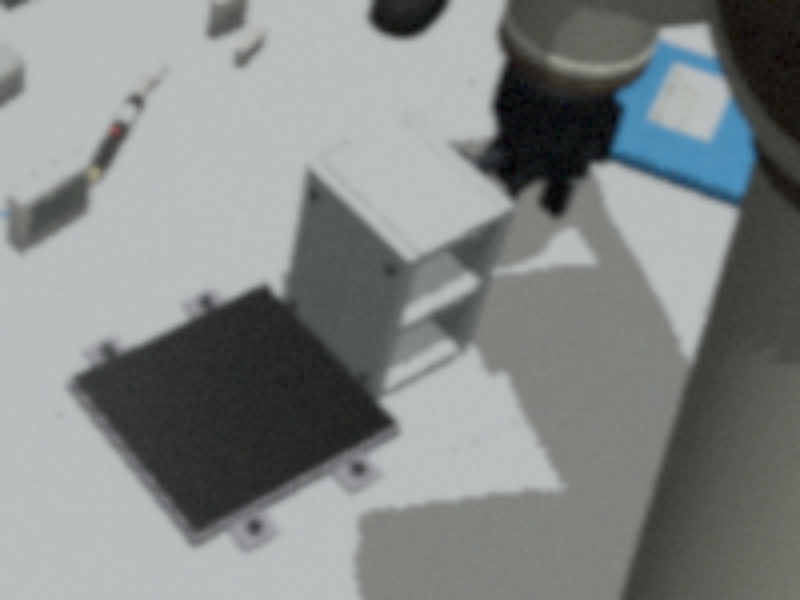

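The riser's foot is at the pad edge, and it has begun to tilt slightly (top at (410,200), z up about 1 mm). I'll back off so that it stands flat.

>>> send_rows(
  hand=[85,85,85,85,85],
  delta_pos=[
    [0,2,0],
    [0,5,0],
    [0,9,0],
    [0,15,0],
    [0,15,0],
  ],
  turn=[0,0,0,0,0],
)

```text
t: 3.92
ee_pos: [0.4766, -0.2394, 0.0463]
orientation: [[0.0, -0.185, -0.983], [-0.0, -0.983, 0.185], [-1.0, -0.0, -0.0]]
ft_force: [-0.4, 0.7, -0.1]
finger_gap: 0.0848
```

```bash
python3 r.py
```

```text
riser [ 498.2744 -110.3016] [ 88.3985 100.0408] 79.28 z 0.1507936495579512 bed xy -43.01788859674391 -5.437606924985905
tcp bed -173.45459445319054 -8.018601545183635 0.04627027481464137
```

>>> send_rows(
  hand=[85,85,85,85,85],
  delta_pos=[
    [0,0,0],
    [0,0,0],
    [-40,0,-1.5],
    [-80,0,3],
    [-96,0,3],
  ],
  turn=[0,0,0,0,0],
)

```text
t: 4.38
ee_pos: [0.4745, -0.2381, 0.147]
orientation: [[0.004, -0.184, -0.983], [-0.002, -0.983, 0.184], [-1.0, 0.002, -0.004]]
ft_force: [0.9, 0.1, 1.1]
finger_gap: 0.085
```

>>> send_rows(
  hand=[85,85,85,85,85],
  delta_pos=[
    [0,-7,0],
    [0,-14,0],
    [0,-21,0],
    [0,-28,0],
    [0,-35,0],
  ],
  turn=[0,0,0,0,0],
)

```text
t: 4.8
ee_pos: [0.4801, -0.2026, 0.1415]
orientation: [[-0.001, -0.184, -0.983], [0.0, -0.983, 0.184], [-1.0, -0.0, 0.001]]
ft_force: [-1.8, -6.2, 4.7]
finger_gap: 0.0852
```

>>> send_rows(
  hand=[85,85,85,85,85],
  delta_pos=[
    [0,-5,0],
    [0,-10,0],
    [0,-15,0],
    [0,-20,0],
    [0,-25,0],
  ],
  turn=[0,0,0,0,0],
)

```text
t: 5.22
ee_pos: [0.485, -0.1784, 0.1423]
orientation: [[-0.0, -0.185, -0.983], [0.0, -0.983, 0.185], [-1.0, -0.0, 0.0]]
ft_force: [-1.1, -3.3, 4.0]
finger_gap: 0.0849
```

```bash
python3 r.py;python3 - <<'E'
from h import *
p=arm.read_camera("scene"); cv2.imwrite("pics/d.png",cv2.resize(p["image"][110:260,250:450],None,fx=4,fy=4))
E
```

```text
riser [504.8762 -74.4961] [ 81.5162 100.4219] 80.33 z 0.15579161761247023 bed xy -6.609218569540215 -5.276679925328742
tcp bed -111.59911616077683 -4.929259548776663 0.1421920174813677
```

View pics/d.png

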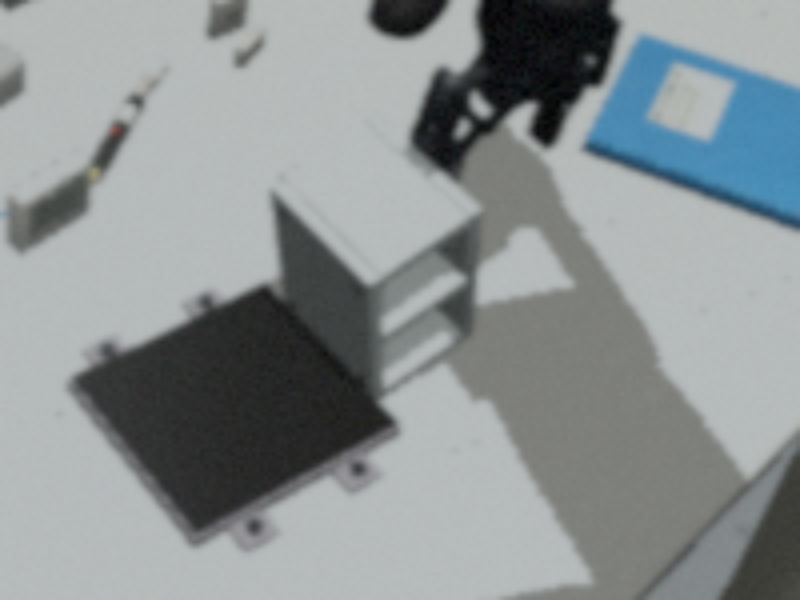

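The block is tilting cleanly over the edge: the foot stays at the pad and the top has moved forward. I'll keep pushing.

>>> send_rows(
  hand=[85,85,85,85,85],
  delta_pos=[
    [0,-5,0],
    [0,-10,0],
    [0,-15,0],
    [0,-20,0],
    [0,-25,0],
  ],
  turn=[0,0,0,0,0],
)

```text
t: 5.73
ee_pos: [0.4896, -0.1537, 0.1423]
orientation: [[0.0, -0.185, -0.983], [0.0, -0.983, 0.185], [-1.0, -0.0, 0.0]]
ft_force: [-1.1, -2.0, 3.6]
finger_gap: 0.0853
```

```bash
cat > q.py <<'E'
from h import *
p=arm.read_camera("top"); X=cloud(p); cv2.imwrite("top_raw.png",p["image"]); np.save("top.npy",X)
m=(X[...,2]>.07)&(X[...,2]<.2)&(X[...,0]>.4)&(X[...,0]<.62)&(X[...,1]>-.15)&(X[...,1]<.15)
P=X[m]; print(len(P),"z pct",np.percentile(P[:,2],[5,50,95]))
b=P[:,:2]-BED; print("bed x",np.percentile(b@ux,[1,99]),"bed y",np.percentile(b@uy,[1,99]))
s=arm.sense(); e=np.array(s["ee_pos"][:2])-BED; print("tcp bed",e@ux*1000,e@uy*1000,s["ee_pos"][2],s["ft_force"])
E
python3 q.py
```

```text
2240 z pct [0.0978 0.1533 0.1745]
bed x [-0.0665  0.0611] bed y [-0.054   0.0437]
tcp bed -86.48884370213099 -4.846458430810694 0.142218708661455 [0.7989 1.3187 0.0386]
```

>>> send_rows(
  hand=[85,85,85,85],
  delta_pos=[
    [0,-5,0],
    [0,-10,0],
    [0,-15,0],
    [0,-15,0],
  ],
  turn=[0,0,0,0],
)

```text
t: 6.12
ee_pos: [0.4923, -0.1385, 0.1422]
orientation: [[-0.0, -0.184, -0.983], [0.001, -0.983, 0.184], [-1.0, -0.001, 0.0]]
ft_force: [0.8, -0.1, -0.6]
finger_gap: 0.0852
```

```bash
python3 q.py
```

```text
2408 z pct [0.099  0.146  0.1722]
bed x [-0.055  0.081] bed y [-0.0542  0.0437]
tcp bed -72.27583816843581 -4.850649762116038 0.1421717825961537 [-0.1725 -0.4456  0.204 ]
```

>>> send_rows(
  hand=[85,85,85,85],
  delta_pos=[
    [0,0,0],
    [0,0,0],
    [0,0,0],
    [0,0,0],
  ],
  turn=[0,0,0,0],
)

```text
t: 6.5
ee_pos: [0.4922, -0.1397, 0.1423]
orientation: [[-0.0, -0.185, -0.983], [0.0, -0.983, 0.185], [-1.0, -0.0, 0.0]]
ft_force: [-0.6, -0.3, -0.0]
finger_gap: 0.085
```

```bash
python3 q.py
```

```text
2699 z pct [0.1016 0.1049 0.1085]
bed x [-0.0413  0.106 ] bed y [-0.0542  0.0438]
tcp bed -72.9817222028006 -4.935771942383466 0.14227200391144365 [-0.1693  0.6859  0.1824]
```

>>> send_rows(
  hand=[85,85,85,85,85],
  delta_pos=[
    [-30,0,0],
    [-60,0,0],
    [-90,0,0],
    [-110,0,0],
    [-110,0,0],
  ],
  turn=[0,0,0,0,0],
)

```text
t: 6.97
ee_pos: [0.4933, -0.1401, 0.2567]
orientation: [[0.006, -0.185, -0.983], [-0.002, -0.983, 0.185], [-1.0, 0.001, -0.006]]
ft_force: [1.1, -0.6, 0.9]
finger_gap: 0.0847
```

```bash
cat > fin.py <<'E'
from h import *
p=arm.read_camera("top"); X=cloud(p); cv2.imwrite("top_raw.png",p["image"]); np.save("top.npy",X)
box=lambda a,b,c,d:(X[...,0]>a)&(X[...,0]<b)&(X[...,1]>c)&(X[...,1]<d)
def rep(m,tag):
    n,l,s,c=cv2.connectedComponentsWithStats(m.astype(np.uint8)); P=X[l==1+s[1:,4].argmax()]
    r=cv2.minAreaRect((P[:,:2]*1000).astype(np.float32)); a=np.array(r[0])/1000-BED; print(tag,len(P),np.array(r[0]),np.array(r[1]),round(r[2],2),"zmed",np.median(P[:,2]),"bed",a@ux*1000,a@uy*1000)
rep((X[...,2]>.09)&(X[...,2]<.119)&box(.4,.64,-.2,.2),"riserback")
rep((X[...,2]>.012)&(X[...,2]<.06)&box(.4,.62,.25,.42),"level")
rep((X[...,2]>.030)&(X[...,2]<.06)&box(.4,.62,.25,.42),"levelbody")
E
python3 fin.py; python3 - <<'E'
from h import *
plan([.5115,.3335,.25],21.65-90)
E
```

```text
riserback 2728 [511.9454 -37.0538] [150.8291 100.0365] 79.46 zmed 0.10479248633268472 bed 31.494587959857537 -5.271193609201379
level 865 [511.2045 334.4545] [150.2054  37.3069] 21.56 zmed 0.02760802452074868 bed 396.40583320329966 64.43345586002468
levelbody 422 [511.191  333.9711] [109.3576  24.4132] 21.43 zmed 0.03477395602630535 bed 395.9282939794447 64.35701345363262
t 7.0167 ee [ 0.4928 -0.1399  0.2543] yaw -100.65 F [ 0.7931  0.1094 -0.0705] gap 0.08536202918921976
tool delta [   3.7 -468.7   69.2] turn -32.3
```

View top_raw.png

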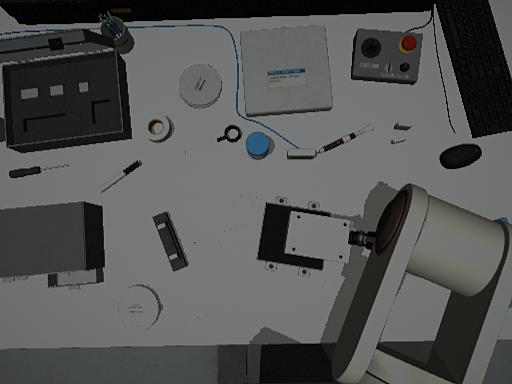

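The block lies flat and square on the pad (white face at about (320,233)), with its foot 44 mm before the edge. The level is untouched at (170,242), so I'll move to it.

>>> send_rows(
  hand=[85,85,85,85,85],
  delta_pos=[
    [0,-35,5],
    [0,-75,11],
    [0,-115,17],
    [0,-155,23],
    [0,-195,29],
  ],
  turn=[0,0,0,0,0],
)

```text
t: 7.43
ee_pos: [0.4991, 0.0592, 0.2512]
orientation: [[-0.001, -0.185, -0.983], [0.0, -0.983, 0.185], [-1.0, 0.0, 0.001]]
ft_force: [1.4, -0.3, 0.0]
finger_gap: 0.085
```

>>> send_rows(
  hand=[85,85,85,85,85],
  delta_pos=[
    [0,-40,6],
    [0,-80,12],
    [0,-120,18],
    [0,-160,24],
    [0,-190,28],
  ],
  turn=[-6.4,-12.8,-19.2,-25.6,-32],
)

```text
t: 7.85
ee_pos: [0.5065, 0.2523, 0.251]
orientation: [[-0.002, 0.37, -0.929], [0.0, -0.929, -0.37], [-1.0, -0.001, 0.001]]
ft_force: [0.2, 0.5, 0.3]
finger_gap: 0.0849
```

>>> send_rows(
  hand=[85,85],
  delta_pos=[
    [0,0,0],
    [0,0,0],
  ],
  turn=[0,0],
)

```text
t: 8.02
ee_pos: [0.5068, 0.2506, 0.2508]
orientation: [[-0.002, 0.366, -0.93], [-0.001, -0.93, -0.366], [-1.0, -0.0, 0.002]]
ft_force: [-0.6, -0.6, 0.6]
finger_gap: 0.085
```

```bash
python3 - <<'E'
from h import *
plan([.5113,.3338,.15],21.55-90)
E
```

```text
t 8.0167 ee [0.5068 0.2506 0.2508] yaw -68.51 F [-0.6228 -0.5543  0.6098] gap 0.08497346943344122
tool delta [100.7 -75.7 -34.9] turn -0.06
```

>>> send_rows(
  hand=[85,85,85,85,85],
  delta_pos=[
    [0,-25,-12],
    [0,-55,-25],
    [20,-75.7,-34.9],
    [55,-75.7,-34.9],
    [60,-75.7,-34.9],
  ],
  turn=[0,0,0,0,0],
)

```text
t: 8.43
ee_pos: [0.5107, 0.3316, 0.1864]
orientation: [[-0.007, 0.363, -0.932], [-0.003, -0.932, -0.363], [-1.0, 0.001, 0.008]]
ft_force: [-1.4, -0.4, -1.2]
finger_gap: 0.0853
```

>>> send_rows(
  hand=[85,85],
  delta_pos=[
    [0,0,0],
    [0,0,0],
  ],
  turn=[0,0],
)

```text
t: 8.6
ee_pos: [0.5127, 0.3315, 0.1933]
orientation: [[0.0, 0.362, -0.932], [-0.0, -0.932, -0.362], [-1.0, 0.0, 0.0]]
ft_force: [0.7, -0.7, 0.3]
finger_gap: 0.0853
```

```bash
cat > w.py <<'E'
from h import *
p=arm.read_camera("wrist"); X=cloud(p); cv2.imwrite("pics/w.png",p["image"])
s=arm.sense(); e=np.array(s["ee_pos"])
for zl in(.008,.03):
    m=(X[...,2]>zl)&(X[...,2]<.055)&(np.hypot(X[...,0]-.511,X[...,1]-.334)<.1)
    n,l,st,c=cv2.connectedComponentsWithStats(m.astype(np.uint8)); P=X[l==1+st[1:,4].argmax()]
    r=cv2.minAreaRect((P[:,:2]*1000).astype(np.float32)); print(len(P),np.array(r[0]),np.array(r[1]),r[2],"z",np.percentile(P[:,2],[2,50,98]))
plan([.5113,.3338,.032],21.55-90)
E
python3 w.py
```

```text
5318 [510.4835 334.792 ] [149.9752  36.0571] 21.527236938476562 z [0.0206 0.0329 0.0446]
2782 [510.7741 335.2513] [109.233   23.5183] 21.674903869628906 z [0.0325 0.0343 0.045 ]
t 8.65 ee [0.513  0.3317 0.1941] yaw -68.74 F [ 0.4617  0.278  -0.4744] gap 0.0850485039566802
tool delta [162.1  -2.6   1.1] turn -0.29
```

View pics/w.png

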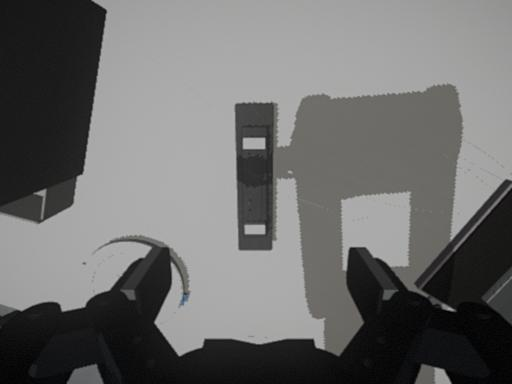

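The wrist view shows the level centred between the jaws at (254,176). The fit gives 150 x 36 mm at 21.5°, agreeing with the top camera. Now I'll descend and grip it.

>>> send_rows(
  hand=[75,75,75,75,75],
  delta_pos=[
    [35,-3.4,1],
    [70,-3.4,1],
    [100,-3.4,1],
    [125,-3.4,1],
    [140,-3.4,1],
  ],
  turn=[-0.3,-0.3,-0.3,-0.3,-0.3],
)

```text
t: 9.07
ee_pos: [0.5103, 0.3346, 0.0515]
orientation: [[-0.0, 0.368, -0.93], [-0.0, -0.93, -0.368], [-1.0, 0.0, 0.0]]
ft_force: [-0.3, 0.5, -0.7]
finger_gap: 0.0754
```

>>> send_rows(
  hand=[75,75,75,75],
  delta_pos=[
    [10,0,0],
    [20,0,0],
    [25,0,0],
    [25,0,0],
  ],
  turn=[0,0,0,0],
)

```text
t: 9.4
ee_pos: [0.5103, 0.3353, 0.0274]
orientation: [[0.0, 0.369, -0.93], [0.0, -0.93, -0.369], [-1.0, -0.0, -0.0]]
ft_force: [-0.1, -0.7, 0.7]
finger_gap: 0.075
```

```bash
python3 - <<'E'
from h import *
plan([.5108,.3345,.028],21.55-90)
E
```

```text
t 9.4 ee [0.5103 0.3353 0.0274] yaw -68.36 F [-0.0676 -0.6509  0.7451] gap 0.07497985443617466
tool delta [-0.6  0.9 -0.2] turn 0.09
```

>>> send_rows(
  hand=[60,45,36,28,20],
  delta_pos=[
    [0,0,0],
    [0,0,0],
    [0,0,0],
    [0,0,0],
    [0,0,0],
  ],
  turn=[0,0,0,0,0],
)

```text
t: 9.82
ee_pos: [0.5105, 0.3356, 0.0285]
orientation: [[0.001, 0.369, -0.929], [0.001, -0.929, -0.369], [-1.0, -0.0, -0.001]]
ft_force: [-1.4, -0.6, 6.6]
finger_gap: 0.0347
```

>>> send_rows(
  hand=[15,15,15,15,15],
  delta_pos=[
    [0,0,0],
    [0,0,0],
    [0,0,0],
    [0,0,0],
    [0,0,0],
  ],
  turn=[0,0,0,0,0],
)

```text
t: 10.23
ee_pos: [0.5105, 0.3356, 0.0285]
orientation: [[0.001, 0.369, -0.929], [0.001, -0.929, -0.369], [-1.0, -0.0, -0.002]]
ft_force: [-2.1, -1.1, 6.7]
finger_gap: 0.0348
```

>>> send_rows(
  hand=[15,15,15,15,15],
  delta_pos=[
    [-5,0,0],
    [-15,0,0],
    [-30,0,0],
    [-50,0,0],
    [-50,0,0],
  ],
  turn=[0,0,0,0,0],
)

```text
t: 10.65
ee_pos: [0.5114, 0.3361, 0.0815]
orientation: [[0.004, 0.369, -0.929], [0.002, -0.929, -0.369], [-1.0, -0.001, -0.005]]
ft_force: [0.9, 0.5, -4.3]
finger_gap: 0.0344
```

```bash
python3 - <<'E'
from h import *
plan([.512,-.037,.25],79.4-90)
E
sed -i 's/X\[...,2\]<.055/X[...,2]<.11/; s/plan.*//' w.py; python3 w.py
```

```text
t 10.65 ee [0.5114 0.3361 0.0815] yaw -68.34 F [ 0.8629  0.4648 -4.2752] gap 0.03441752402711187
tool delta [-169.4  346.9  136.4] turn -57.74
24729 [527.3082 342.2147] [ 91.1108 114.7194] 78.70822143554688 z [0.0733 0.0868 0.1086]
24729 [527.3082 342.2147] [ 91.1108 114.7194] 78.70822143554688 z [0.0733 0.0868 0.1086]
```

View pics/w.png

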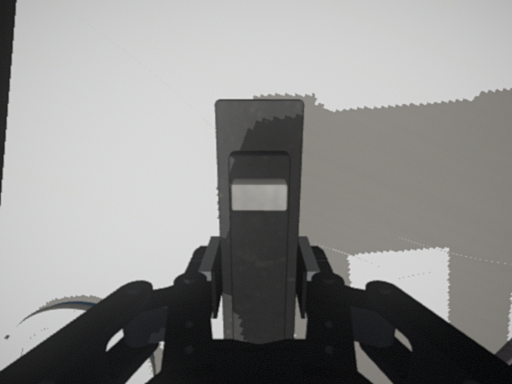

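The level is held straight between the pads ((258,270), gap 34.5 mm). I'll lift it and carry it to the block.

>>> send_rows(
  hand=[15,15,15,15,15],
  delta_pos=[
    [-20,0,0],
    [-50,0,0],
    [-85,15,6],
    [-120,40,16],
    [-140,70,27],
  ],
  turn=[0,0,0,0,0],
)

```text
t: 11.12
ee_pos: [0.5106, 0.2608, 0.2193]
orientation: [[0.001, 0.371, -0.929], [0.001, -0.929, -0.371], [-1.0, -0.0, -0.001]]
ft_force: [1.8, -0.3, -5.1]
finger_gap: 0.0349
```

>>> send_rows(
  hand=[15,15,15,15,15],
  delta_pos=[
    [0,30,12],
    [0,60,24],
    [0,90,36],
    [0,120,48],
    [0,140,55],
  ],
  turn=[-5,-10,-16,-22,-27],
)

```text
t: 11.53
ee_pos: [0.5107, 0.1075, 0.2163]
orientation: [[-0.001, 0.754, -0.657], [-0.001, -0.657, -0.754], [-1.0, -0.001, 0.001]]
ft_force: [-0.5, 0.2, -5.9]
finger_gap: 0.0347
```

```bash
python3 - <<'E'
from h import *
plan([.512,-.037,.22],79.4-90)
E
```

```text
t 11.5333 ee [0.5107 0.1075 0.2163] yaw -41.07 F [-0.5012  0.2314 -5.8654] gap 0.03466160917853794
tool delta [ -3.7  95.9 108.1] turn -30.47
```

>>> send_rows(
  hand=[15,15,15,15,15],
  delta_pos=[
    [0,22,25],
    [0,45,50],
    [0,65,74],
    [0,82,93],
    [0,92,105],
  ],
  turn=[-6,-12,-18,-24,-29.5],
)

```text
t: 11.95
ee_pos: [0.5106, -0.0321, 0.2162]
orientation: [[-0.001, 0.98, -0.201], [-0.0, -0.201, -0.98], [-1.0, -0.001, 0.0]]
ft_force: [-0.3, 0.3, -6.7]
finger_gap: 0.0347
```

>>> send_rows(
  hand=[15,15,15],
  delta_pos=[
    [0,0,0],
    [0,0,0],
    [0,0,0],
  ],
  turn=[0,0,0],
)

```text
t: 12.2
ee_pos: [0.5109, -0.0293, 0.2166]
orientation: [[-0.001, 0.978, -0.207], [0.001, -0.207, -0.978], [-1.0, -0.001, -0.0]]
ft_force: [0.0, 0.8, -6.7]
finger_gap: 0.0345
```

```bash
python3 - <<'E'
from h import *
plan([.512,-.037,.1345],79.4-90)
E
```

```text
t 12.2 ee [ 0.5109 -0.0293  0.2166] yaw -11.95 F [ 0.0189  0.8386 -6.6894] gap 0.03451084102628363
tool delta [82.1  2.8  7.4] turn -1.35
```

>>> send_rows(
  hand=[15,15,15,15,15],
  delta_pos=[
    [15,2.8,7.4],
    [35,2.8,7.4],
    [50,2.8,7.4],
    [64,2.8,7.4],
    [70,2.8,7.4],
  ],
  turn=[-1.4,-1.4,-1.4,-1.4,-1.4],
)

```text
t: 12.62
ee_pos: [0.5116, -0.0364, 0.1452]
orientation: [[-0.003, 0.983, -0.181], [0.001, -0.181, -0.983], [-1.0, -0.003, -0.0]]
ft_force: [-0.4, -0.4, -5.4]
finger_gap: 0.0346
```

>>> send_rows(
  hand=[15,15,15,15],
  delta_pos=[
    [3,0,0],
    [6,0,0],
    [9,0,0],
    [9,0,0],
  ],
  turn=[0,0,0,0],
)

```text
t: 12.95
ee_pos: [0.5124, -0.0373, 0.1384]
orientation: [[0.0, 0.983, -0.181], [0.0, -0.181, -0.983], [-1.0, 0.0, -0.0]]
ft_force: [0.1, 0.8, -5.6]
finger_gap: 0.0345
```

```bash
python3 - <<'E'
from h import *
plan([.512,-.037,.1325],79.4-90)
E
```

```text
t 12.95 ee [ 0.5124 -0.0373  0.1384] yaw -10.44 F [ 0.0628  0.7972 -5.6055] gap 0.03451215344917069
tool delta [ 5.9 -0.5 -0.2] turn 0.16
```

>>> send_rows(
  hand=[15,15,15,15],
  delta_pos=[
    [1.5,0,0],
    [3,0,0],
    [4.5,0,0],
    [4.5,0,0],
  ],
  turn=[0,0,0,0],
)

```text
t: 13.28
ee_pos: [0.5123, -0.0375, 0.1336]
orientation: [[-0.0, 0.983, -0.181], [0.0, -0.181, -0.983], [-1.0, -0.0, -0.0]]
ft_force: [-0.2, 0.1, -6.0]
finger_gap: 0.035
```

>>> send_rows(
  hand=[15,15,15,15],
  delta_pos=[
    [0.5,0,0],
    [1,0,0],
    [1.5,0,0],
    [1.5,0,0],
  ],
  turn=[0,0,0,0],
)

```text
t: 13.62
ee_pos: [0.5124, -0.0375, 0.1325]
orientation: [[0.0, 0.983, -0.181], [-0.0, -0.181, -0.983], [-1.0, 0.0, -0.0]]
ft_force: [-0.9, 1.5, -2.7]
finger_gap: 0.0347
```

>>> send_rows(
  hand=[15,15,15],
  delta_pos=[
    [0.4,0,0],
    [0.8,0,0],
    [0.8,0,0],
  ],
  turn=[0,0,0],
)

```text
t: 13.87
ee_pos: [0.5124, -0.0375, 0.1324]
orientation: [[0.001, 0.983, -0.181], [-0.0, -0.181, -0.983], [-1.0, 0.001, 0.0]]
ft_force: [-5.9, 0.9, 10.0]
finger_gap: 0.0346
```

>>> send_rows(
  hand=[33,36,40,46,54],
  delta_pos=[
    [0,0,0],
    [0,0,0],
    [0,0,0],
    [0,0,0],
    [0,0,0],
  ],
  turn=[0,0,0,0,0],
)

```text
t: 14.28
ee_pos: [0.5125, -0.0375, 0.1316]
orientation: [[0.0, 0.983, -0.181], [0.0, -0.181, -0.983], [-1.0, 0.0, -0.0]]
ft_force: [0.1, 0.4, 0.5]
finger_gap: 0.0538
```

>>> send_rows(
  hand=[58,58,58],
  delta_pos=[
    [0,0,0],
    [0,0,0],
    [-4,0,0],
  ],
  turn=[0,0,0],
)

```text
t: 14.53
ee_pos: [0.5121, -0.0374, 0.135]
orientation: [[-0.001, 0.983, -0.181], [0.0, -0.181, -0.983], [-1.0, -0.001, -0.0]]
ft_force: [-0.1, -0.3, 0.1]
finger_gap: 0.0581
```

>>> send_rows(
  hand=[58,58,58,58,58],
  delta_pos=[
    [-15,0,0],
    [-40,0,0],
    [-70,0,0],
    [-100,0,0],
    [-120,0,0],
  ],
  turn=[0,0,0,0,0],
)

```text
t: 14.95
ee_pos: [0.5126, -0.0375, 0.2587]
orientation: [[0.003, 0.983, -0.181], [-0.0, -0.181, -0.983], [-1.0, 0.003, -0.0]]
ft_force: [0.4, -0.3, 0.8]
finger_gap: 0.0582
```

>>> send_rows(
  hand=[58,58,58,58,58],
  delta_pos=[
    [0,0,35],
    [0,0,70],
    [0,0,105],
    [0,0,140],
    [0,0,170],
  ],
  turn=[0,0,0,0,0],
)

```text
t: 15.37
ee_pos: [0.4808, -0.2066, 0.2559]
orientation: [[0.0, 0.983, -0.181], [-0.0, -0.181, -0.983], [-1.0, 0.0, 0.0]]
ft_force: [0.3, 0.1, 0.2]
finger_gap: 0.0581
```

```bash
cat > chk.py <<'E'
from h import *
p=arm.read_camera("top"); X=cloud(p)
def rep(zl,zh,tag):
    m=(X[...,2]>zl)&(X[...,2]<zh)&(X[...,0]>.4)&(X[...,0]<.64)&(X[...,1]>-.14)&(X[...,1]<.08)
    n,l,s,c=cv2.connectedComponentsWithStats(m.astype(np.uint8)); P=X[l==1+s[1:,4].argmax()]
    r=cv2.minAreaRect((P[:,:2]*1000).astype(np.float32)); print(tag,len(P),np.array(r[0]),np.array(r[1]),round(r[2],2),"z",np.median(P[:,2]))
rep(.09,.17,"riser");rep(.115,.17,"level");rep(.134,.17,"body")
for o in("cot_jar","hygrometer"):
    for q in arm.spot_point(p,o)[:1]: print(o,q["confidence"],atz(p,q["at"],0))
cv2.imwrite("pics/e.png",p["image"]); s=arm.sense(); print(s["t"],s["ee_pos"],s["ft_force"])
E
python3 chk.py
```

```text
riser 2800 [512.108  -36.8283] [150.1864 100.0074] 79.33 z 0.10630730184173007
level 1041 [512.2324 -37.1901] [149.3185  36.1689] 79.57 z 0.13484190177870561
body 522 [512.1367 -37.6421] [110.2507  24.0604] 79.35 z 0.13919663352734624
cot_jar 0.96 [0.744  0.1015 0.    ]
hygrometer 0.72 [ 0.7399 -0.0044  0.    ]
15.5167 [ 0.481  -0.2064  0.2556] [ 0.7323  0.6489 -0.1384]
```

View pics/e.png

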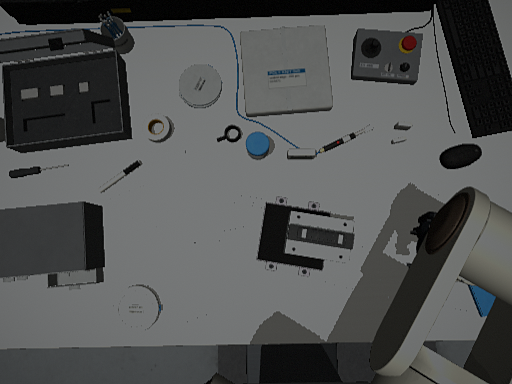

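The level sits centred and aligned on the block at (320,237), and the robot is clear of everything. I'm handing in.

```bash
python3 -c "
from workcell import arm
print(arm.job_done())"
```

```text
the job is handed in; nothing more can be done
None
```

The riser lies flat on the pad with the level centred on top of it, and I handed the job in at about 15.5 s of the 62 s. It gave no verdict, so the results below are my own camera measurements.

**What I did:**
- **Slide:** I pushed the riser upright to the pad's edge.
- **Tip:** I then pushed it high up until it fell.
- **Level:** I gripped the level across its base, set it down gently and let go before lifting away.

**Last checks:**

| Check | Measured | Allowed |
|---|---|---|
| Riser against the edge before tipping, x in the pad's frame | −43 mm | −50 to −38 mm |
| Riser square to the pad then | within about 0.5° | 5° |
| Riser's upper face once lying, height | about 104.8 mm | 99 to 109 mm |
| Riser's foot once lying | 44 mm before the edge | 55 mm before to 25 mm past |
| Riser off the pad's midline | 5 mm | 30 mm |
| Level's middle from the face's middle | less than 1 mm | 20 mm |
| Level's angle to the riser | within about 0.3° | 8° |

**Departures and loose ends:**
- **Tool not leant:** the moves only allow a turn about the tool's own axis, so I pushed with the open gripper held upright. Contact came about 15 mm earlier than I expected, so I am not sure which part of the gripper touched. The force stayed near 6 N.
- **Early tilt:** my last nudge at the edge tilted the riser slightly. I backed off so it stood flat again before the real push.
- **Bystanders:** the hygrometer's detected position differed by about 10 mm between the first and last pictures. The arm never went near it, so I take that as detector scatter. The jar's differed by about 6 mm.

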